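# Wind the egg stand home, index three clicks and hold

## Task

Wind the crank of the painting stand clockwise, through its full turns, until the carriage with the wooden egg is fully home against its stops by the brush rest. Then grip the black bar knob on the carriage and turn it clockwise from rest by feel to its third click, not running on over the fourth, and hold it there: a spring takes it back when it is let go, so finish while still gripping the knob. Leave the glass jar and the roll of tape near the stand where they are.

Things in the scene. Friction and masses are not known exactly. Their poses are not given: they have to be found in the camera images.
- stand: fixed painting stand: plywood board 225 x 335 x 12 mm (x, y) with two rods along y, a carriage on them and a wooden crank box 100 x 100 mm, top at 70 mm, at the +y end. Origin on the table under its middle; at yaw 0 its x points away from the robot. A wire brush rest (top 93 mm) stands near x = 65, y = 40 mm. All heights given are above the table
- crank_axis (a point): point on the crank's upright axis, 115 mm above the table, at x = -20, y = +90 mm of the stand
- crank_grip (a point): middle of the upright wooden crank handle, 115 mm high, 35 mm from the crank's axis. The handle is 18 mm in diameter, free from 87 to 133 mm high, and spins freely on its pin, so it can be held fast while it is led round the circle. Under it lies the steel crank arm, top 86 mm high. Winding takes about 3 to 4 N at the handle
- crank (a joint): angle of the crank, rad, grows clockwise seen from above, from 0 to 12.57 (two full turns), where it meets a stop; starts between 0 and 1. At 0 and at 12.57 the handle points along +y of the stand from the axis. It stays where it is left
- carriage (a joint): travel of the carriage along +y of the stand, m: 0 at crank 0, 0.060 fully home at the stops; 0.030 per crank turn; driven by the crank only
- knob_bar: black bar knob on the carriage, 48 mm long (its x) x 14 mm thick (its y) x 42 mm high; origin at its middle, 100 mm high, on its upright turning axis at x = -45, y = -90 mm + carriage travel of the stand. Under it a flange of 36 mm diameter (72 to 78 mm high) and the studded plate (top 56 mm). At rest its x axis is 30 degrees counter-clockwise of the stand's x
- dial (a joint): turn of the knob, rad, clockwise from above; 0 at rest. A sprung ball clicks over studs at 10, 30, 50, 70, 90 degrees; the stops lie midway: first 20, second 40, third 60 (1.047 rad), fourth 80. The torque falls from 0.35-0.4 to 0.1-0.2 Nm as a stud is passed and jumps up again at the middle of the stop. The return spring beats the clicks: let go, it runs back to 0
- egg_top (a point): top of the wooden egg, 111 mm high, clamped on a round table on the carriage 100 mm from the knob's axis towards the stand's +x; it travels with the carriage and turns with the knob
- water_jar: glass jar, 64 mm diameter, 82 mm high, bystander in front of the stand to the right; origin under its middle
- masking_tape: roll of masking tape, 75 mm diameter, 19 mm high, bystander in front of the stand to the left; origin under its middle

How it is judged:
On the way, in this order (a step that is already met when the one before it is completed fails the run):
1. the carriage is wound fully home while the knob still stands at rest (value of joint carriage above 0.0575 m and value of joint dial below 0.12 rad), for 0.2 s.
2. the gripped knob lies in its third stop (value of joint dial between 0.93 and 1.165 rad and contact force between the fingers and knob_bar above 1 N), for 0.3 s.
At the end, for the whole second after the job is handed in: The program ends holding: the fingers grip the bar knob (over 1 N), which stands still in its third stop (60 degrees, within 6.7 degrees), the carriage is within 2.5 mm of its home stops, and the jar and the tape are within 20 mm of where they stood (all of step 2 and value of joint carriage above 0.0575 m and velocity of joint dial between -0.1 and 0.1 rad/s and distance of each of water_jar, masking_tape from where it was at the start of the episode below 0.02 m); the arm keeps its last pose, push and grip.
It fails at once if the knob is turned over the fourth stud, past the third stop (value of joint dial above 1.24 rad).
It fails at once if a bystander is shoved (distance of any of water_jar, masking_tape from where it was at the start of the episode above 0.03 m).
It also fails if it takes over 72 s, if anything falls off the work surface, if the arm or the gripper's body presses on something with over 40 N, if the wrist force passes 120 N, or if a joint passes its speed limit or range.

## Robot

A 6-joint arm with a two-finger parallel gripper is mounted at the origin on the work surface; the furniture and walls round the work are solid. World frame = base frame: x ahead of the robot, y to its left, z up, the work surface at z = 0. Lengths are in m, angles in rad, forces in N, time in s.
With the tool pointing down it reaches from about 0.375 to 0.9 m from the base axis. Payload 3.1 kg.
Tool frame: the origin (TCP) lies between the finger pads; the fingertips stand 11 mm ahead of it and the grasp point (between the pads) lies 8 mm behind it; z points along the fingers, y is the line along which they close (so a half turn about z gives the same grasp; the last joint's range is limited). The gripper opens to 87 mm and grips with 3 to 60 N. Pads are 19 mm wide; open, the fingers measure 117 mm over their backs; the gripper's body (75 mm by 190 mm) begins 51 mm behind the grasp point.
Start: joints at [0.995, 0.527, 1.433, -0, 1.181, -0.178], TCP at [0.242, 0.576, 0.234] pointing down, gripper open.
Joint ranges: [-3.08, 3.08], [-0.75, 2.2], [0.22, 2.44], [-1.43, 4.57], [0, 2.65], [-2.85, 2.85]. Speed limits (rad/s): [2.79, 2.79, 3.14, 3.14, 3.14, 3.14].

## Interface

Orientations are given as a unit quaternion [x, y, z, w].
In Python, from rig import robot gives the robot as it stands.
- The arm moves only by the tool move_arm, never from a script. Its argument "moves" is text: rows parted by semicolons, each of 7 numbers parted by spaces: the shift along the tool's x, y, z in units of 100 mm (1.0 is 100 mm), then the turn, a rotation vector about the tool's x, y, z in units of 90 degrees (1.0 is 90 degrees), then the opening, from 0 (shut) to 1 (fully open). A call has 1 to 12 rows; each row is the pose to reach, as a shift and turn from the pose commanded when the call began, along the tool's axes at that moment; what a row does not reach only later rows make up. A row lasts 1/10 s, in which the tool goes at most 50 mm and 8.59 degrees, less where a joint would pass 70% of its speed; a pose out of reach is approached as far as the arm can. A call with a number of a shift or a turn outside -1 to 1 is refused whole. A call with a gripper value outside its range is refused whole. The fingers move at their own pace and stop on an object; "squeeze" is the grip in N (left out, the last holds). Time passes only in rows, so rows that repeat a pose let the fingers close. It gives the time, the measured TCP pose, the force, the opening and the grip force at its end, in the units of the state.
- robot.get_obs(): the state, without advancing time (a new reading comes with each control period).
- robot.camera(name): name is "side" or "top" or "wrist"; returns a dict with "image" (480x640x3 uint8, red, green, blue), "intrinsics" (3x3 intrinsics, pixels), "extrinsics" (4x4, takes a point from world to camera coordinates). Camera axes: x right, y up, looking along -z (the intrinsics and any distortion apply to the point x, -y, -z); pixel columns grow to the right and rows downward; lengths in m; the calibration is good to about 2 mm. A picture is of the moment at which its call begins. There is no depth.
- robot.hand_in(): hands the job in; it is judged then, once.
The state is a dict: "time": time; "q": joint angles; "joint_velocities": joint speeds; "joint_torque": joint torques, N m; "position": TCP position; "tool_rot": TCP orientation; "ft_force": force on the tool from outside, world axes, zero at the start; "moment": the same for the moment, N m; "grip_width": finger opening in m; "grip_force": force on a finger pad.
Only numpy, scipy, OpenCV 4.12 (cv2) and the standard library are available. Lean on these libraries where they do the work, as an engineer would, in place of code of your own. Each camera call takes 0.05 s, during which the arm holds its last target. There are 200 camera calls.

## Working session

There is one attempt and no reset: what is moved stays moved. The work goes in short steps, Python scripts to look and compute and a tool call to move; the robot and the scene stay as the last step left them, time stands still between calls to the robot, and variables do not carry over. Pictures are saved under pics/ and viewed, at most 10 in all, crops included, and the job is handed in when it is done.

Besides the shell and the picture viewer there is one more tool, called after ">>>" as name(argument=value, ...) on one line, values as JSON. move_arm: Moves the arm, as the interface text tells. Shifts and turns lie within -1 to 1; 1 stands for 100 mm of shift or 90 degrees of turn. Its arguments: {"type":"object","properties":{"moves":{"type":"string"},"squeeze":{"type":"number"}},"required":["moves"]}

```bash
ls; mkdir -p pics; python3 - <<'E'
from rig import robot
import cv2
o=robot.get_obs();print({k:(v if not hasattr(v,'round') else v) for k,v in o.items()})
for n in("top","side"):
    c=robot.camera(n);cv2.imwrite(f"pics/{n}0.png",c["image"][:,:,::-1]);print(n,c["intrinsics"],c["extrinsics"])
E
```

```text
pics
{'time': 0.0, 'q': array([ 9.94527041e-01,  5.28452138e-01,  1.43388829e+00, -2.58709813e-06,
        1.18137202e+00, -1.78503473e-01]), 'joint_velocities': array([-0.00044071, -0.00019942, -0.00042732,  0.00112932, -0.00132397,
       -0.00110651]), 'joint_torque': array([-5.02860930e-04, -4.40052259e+01, -1.76594013e+01,  6.34587323e-02,
        5.82776265e-02, -1.86695625e-04]), 'position': array([0.24169026, 0.57562337, 0.23258467]), 'tool_rot': array([ 1.97573787e-01,  9.80287445e-01, -9.85754282e-04, -3.89451786e-04]), 'ft_force': array([-0.14178234, -0.4502182 , -0.14271546]), 'moment': array([ 0.00594015,  0.01924788, -0.00257286]), 'grip_force': 0.0, 'grip_width': 0.08715377062172523}
top [[544.57706147   0.         317.01968801]
 [  0.         544.57706147 237.39575129]
 [  0.           0.           1.        ]] [[-0.01775437 -0.9995723   0.02323778  0.08291448]
 [ 0.9918369  -0.01467228  0.12666608 -0.54501398]
 [-0.12627095  0.02529697  0.99167319 -0.96536579]
 [ 0.          0.          0.          1.        ]]
side [[458.02317052   0.         314.89965743]
 [  0.         458.02317052 237.81410541]
 [  0.           0.           1.        ]] [[ 0.84292459 -0.5378107   0.01542034 -0.39900994]
 [ 0.306236    0.50314251  0.80812569 -0.28719843]
 [-0.44237728 -0.67646675  0.58880819 -0.61056501]
 [ 0.          0.          0.          1.        ]]
```

View pics/top0.png

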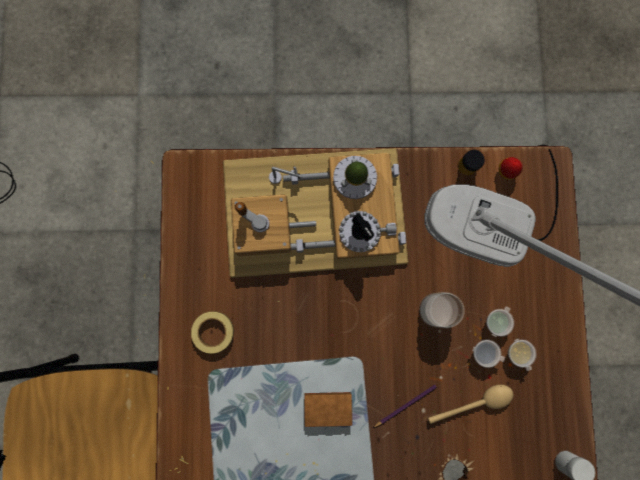

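View pics/side0.png

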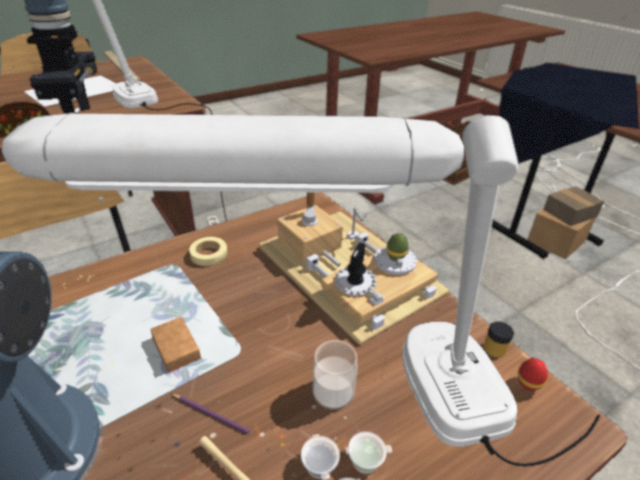

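```bash
cat > h.py <<'E'
import numpy as np
from scipy.optimize import least_squares
from scipy.spatial.transform import Rotation as R
def ray(K,E,u,v,z):
    d=E[:3,:3].T@np.array([(u-K[0,2])/K[0,0],-(v-K[1,2])/K[1,1],-1]);c=-E[:3,:3].T@E[:3,3]
    return c+d*(z-c[2])/d[2]
def proj(K,E,p):
    q=E[:3,:3]@np.asarray(p)+E[:3,3]
    return np.array([K[0,2]+K[0,0]*q[0]/-q[2],K[1,2]-K[1,1]*q[1]/-q[2]])
E
python3 - <<'E'
import cv2
from rig import robot
from h import *
i=cv2.imread("pics/top0.png")
cv2.imwrite("pics/topc.png",cv2.resize(i[140:290,215:415],None,fx=4,fy=4,interpolation=cv2.INTER_CUBIC))
c=robot.camera("top");K,E=c["intrinsics"],c["extrinsics"]
for u,v,z in[(225,160,.012),(398,150,.012),(408,264,.012),(232,277,.012),(262,224,.09),(241,209,.13),(362,228,.12),(442,310,.08),(212,333,.019)]:print(u,v,ray(K,E,u,v,z).round(3))
E
```

```text
225 160 [0.7   0.246 0.012]
398 150 [ 0.716 -0.085  0.012]
408 264 [ 0.496 -0.096  0.012]
232 277 [0.477 0.232 0.012]
262 224 [0.564 0.17  0.09 ]
241 209 [0.583 0.202 0.13 ]
362 228 [0.55 0.   0.12]
442 310 [ 0.411 -0.139  0.08 ]
212 333 [0.376 0.267 0.019]
```

View pics/topc.png

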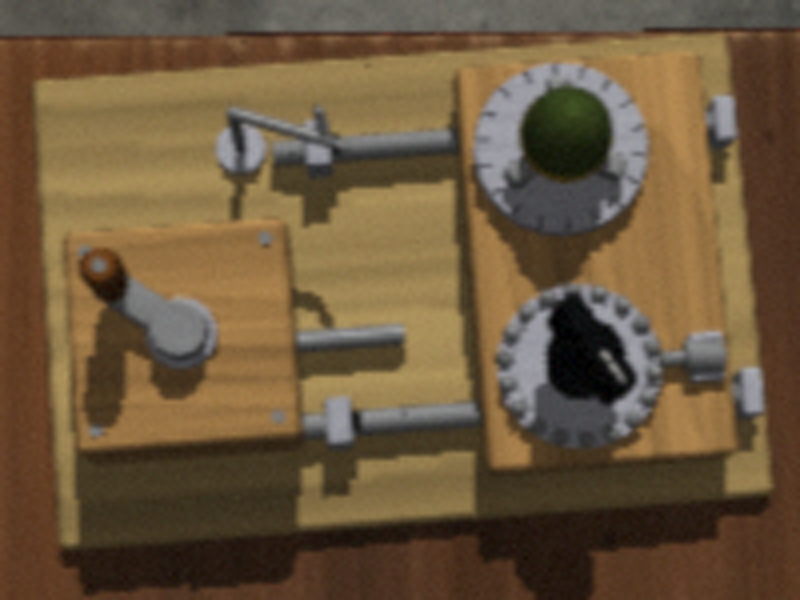

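```bash
python3 - <<'E'
from rig import robot
from h import *
c=robot.camera("top");K,E=c["intrinsics"],c["extrinsics"]
P=lambda u,v:(u/4+215,v/4+140)
obs=[((.1125,.1675,.012),P(37,80)),((.1125,-.1675,.012),P(727,37)),((-.1125,-.1675,.012),P(770,493)),((-.1125,.1675,.012),P(62,548)),
((.03,.14,.07),P(67,235)),((.03,.04,.07),P(285,220)),((-.07,.04,.07),P(298,440)),((-.07,.14,.07),P(82,450))]
def w(p,s):
    a=s[2];return np.array([s[0]+np.cos(a)*p[0]-np.sin(a)*p[1],s[1]+np.sin(a)*p[0]+np.cos(a)*p[1],p[2]])
def hand(s,z): return w((-.02+.035*np.sin(s[3]),.09+.035*np.cos(s[3]),z),s)
def res(s):
    r=[proj(K,E,w(p,s))-q for p,q in obs]
    r.append(proj(K,E,hand(s,.133))-P(100,265))
    return np.concatenate(r)
f=least_squares(res,[.6,.07,0,.8]);s=f.x
print(s,f.fun.reshape(-1,2).round(1).tolist())
print("axis",w((-.02,.09,.115),s),"hand",hand(s,.115),"knob",w((-.045,-.09+.03*s[3]/6.283,.1),s),"knobhome",w((-.045,-.03,.1),s))
print("knob px",proj(K,E,w((-.045,-.09+.03*s[3]/6.283,.121),s)))
np.save("s.npy",s)
E
```

```text
[0.59539791 0.08136374 0.05863455 0.53915066] [[-4.2, 1.1], [-1.8, -0.0], [-1.2, 2.6], [-3.8, 2.4], [1.4, -2.2], [3.0, -2.4], [3.7, -1.8], [0.9, -0.2], [1.4, 0.7]]
axis [0.5701582  0.17003706 0.115     ] hand [0.58633649 0.20107353 0.115     ] knob [ 0.55559847 -0.00854873  0.1       ] knobhome [0.55223327 0.04877826 0.1       ]
knob px [367.21499298 224.60943284]
```

>>> move_arm(moves="-0.46 -0.25 0 0 0 0 1; -0.92 -0.5 0 0 0 0 1")

```text
time: 0.4
position: [0.3043, 0.498, 0.2332]
tool_rot: [0.196, 0.981, -0.0, 0.0]
ft_force: [0.4, -0.6, 0.1]
grip_width: 0.0865
grip_force: 0.0
```

>>> move_arm(moves="-0.46 -0.25 0 0 0 0 1; -0.92 -0.5 0 0 0 0 1; -1 -0.54 0 0 0 0 1")

```text
time: 0.7
position: [0.3785, 0.4062, 0.2334]
tool_rot: [0.2, 0.98, -0.001, 0.0]
ft_force: [0.0, 0.1, -0.5]
grip_width: 0.0869
grip_force: 0.0
```

>>> move_arm(moves="-0.46 -0.25 0 0 0 0 1; -0.92 -0.5 0 0 0 0 1; -1 -0.54 0 0 0 0 1")

```text
time: 1.0
position: [0.4499, 0.3184, 0.2336]
tool_rot: [0.199, 0.98, -0.0, 0.001]
ft_force: [0.1, 0.9, 0.2]
grip_width: 0.0866
grip_force: 0.0
```

>>> move_arm(moves="-0.46 -0.25 0 0 0 0 1; -0.92 -0.5 0 0 0 0 1; -1 -0.54 0 0 0 0 1")

```text
time: 1.3
position: [0.5214, 0.2301, 0.2336]
tool_rot: [0.199, 0.98, 0.0, 0.001]
ft_force: [0.1, 0.3, -0.9]
grip_width: 0.0869
grip_force: 0.0
```

>>> move_arm(moves="-0.35 -0.2 0 0 0 0 1; -0.35 -0.2 0 0 0 0 1; -0.35 -0.2 0 0 0 0 1")

```text
time: 1.6
position: [0.5425, 0.201, 0.2332]
tool_rot: [0.198, 0.98, 0.0, -0.001]
ft_force: [0.1, 0.8, -0.4]
grip_width: 0.087
grip_force: 0.0
```

```bash
python3 - <<'E'
from rig import robot
import cv2,pickle
from h import *
print(robot.get_obs()["position"],robot.get_obs()["q"])
c=robot.camera("wrist");cv2.imwrite("pics/w1.png",c["image"][:,:,::-1]);pickle.dump(c,open("w1.pkl","wb"))
K,E=c["intrinsics"],c["extrinsics"];print(-E[:3,:3].T@E[:3,3],E[:3,:3].round(2).tolist())
for p in[(.5702,.170,.09),(.586,.201,.133)]:print(proj(K,E,p))
E
```

```text
[0.54251195 0.20100562 0.23320244] [ 1.61232769e-01  4.65614411e-01  1.55130821e+00  1.15269278e-03
  1.12596972e+00 -1.01111231e+00]
[0.47469789 0.22865131 0.38483778] [[0.39, 0.92, -0.0], [-0.89, 0.37, -0.27], [-0.25, 0.1, 0.96]]
[298.51624611 269.73682129]
[344.46063227 294.54918643]
```

View pics/w1.png

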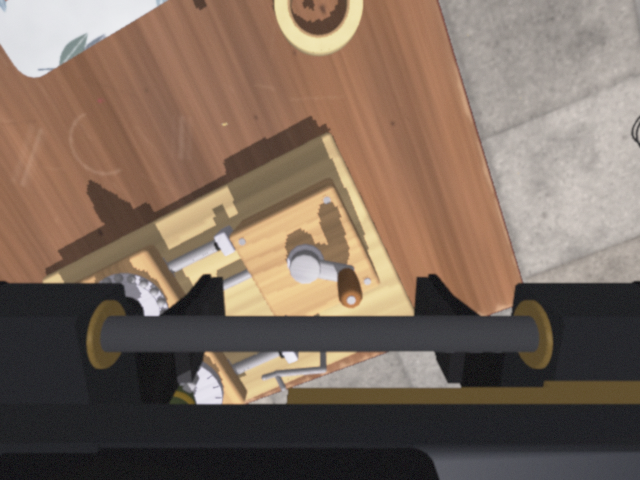

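```bash
python3 - <<'E'
from rig import robot
import pickle
from h import *
c=pickle.load(open("w1.pkl","rb"));K,E=c["intrinsics"],c["extrinsics"]
t=robot.camera("top");Kt,Et=t["intrinsics"],t["extrinsics"]
for n,u,v,z in[("hub",305,265,.092),("handle",349,300,.133),("tl",230,237,.07),("t",333,185,.07),("r",380,285,.07)]:print(n,ray(K,E,u,v,z))
print("top hub",ray(Kt,Et,259.5,222,.092),"hand",ray(Kt,Et,240,206.2,.133))
for n,u,v in[("tl",298,440),("t",82,450),("r",67,235),("b",285,220)]:print(n,ray(Kt,Et,215+u/4,140+v/4,.07))
E
```

```text
hub [0.5678632  0.17683504 0.092     ]
handle [0.59114871 0.20240874 0.133     ]
tl [0.52708245 0.12436806 0.07      ]
t [0.5201607 0.2215652 0.07     ]
r [0.61752065 0.22621977 0.07      ]
top hub [0.56716306 0.17448359 0.092     ] hand [0.5876484  0.20330425 0.133     ]
tl [0.52002469 0.12379729 0.07      ]
t [0.51706702 0.21851823 0.07      ]
r [0.61312803 0.22526925 0.07      ]
b [0.61866136 0.12846526 0.07      ]
```

>>> move_arm(moves="-0.42 0.2 0 0 0 0 1; -0.42 0.2 0.5 0 0 0 1; -0.42 0.2 0.85 0 0 0 1; -0.42 0.2 0.85 0 0 0 1")

```text
time: 2.1
position: [0.5842, 0.2036, 0.1434]
tool_rot: [0.197, 0.98, -0.002, -0.006]
ft_force: [-0.6, -0.7, -0.1]
grip_width: 0.0868
grip_force: 0.0
```

>>> move_arm(moves="0 0 0.2 0 0 0 1; 0 0 0.41 0 0 0 1; 0 0 0.41 0 0 0 1; 0 0 0.41 0 0 0 0; 0 0 0.41 0 0 0 0; 0 0 0.41 0 0 0 0; 0 0 0.41 0 0 0 0; 0 0 0.41 0 0 0 0; 0 0 0.41 0 0 0 0", squeeze=30)

```text
time: 3.0
position: [0.5895, 0.2027, 0.1078]
tool_rot: [0.198, 0.98, 0.0, 0.0]
ft_force: [-0.5, -0.9, -0.3]
grip_width: 0.0472
grip_force: 0.0
```

```bash
python3 - <<'E'
from rig import robot
import cv2
o=robot.get_obs();print({k:o[k] for k in("time","position","ft_force","grip_width","grip_force")})
c=robot.camera("top");cv2.imwrite("pics/top2.png",cv2.resize(c["image"][140:290,215:415,::-1],None,fx=3,fy=3))
E
```

```text
{'time': 3.0, 'position': array([0.58948008, 0.20268794, 0.10780863]), 'ft_force': array([-0.45071534, -0.92337138, -0.29769428]), 'grip_width': 0.047195314697910336, 'grip_force': 0.0}
```

View pics/top2.png

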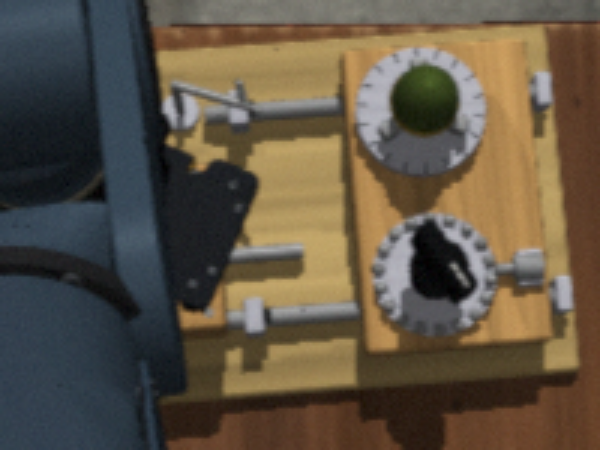

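The arm hides the crank here; the gripper is still closing (47 mm wide) on the way to the 18 mm handle. Keep closing.

>>> move_arm(moves="0 0 0 0 0 0 0; 0 0 0 0 0 0 0; 0 0 0 0 0 0 0; 0 0 0 0 0 0 0; 0 0 0 0 0 0 0; 0 0 0 0 0 0 0")

```text
time: 3.65
position: [0.5908, 0.2046, 0.1077]
tool_rot: [0.198, 0.98, 0.002, 0.001]
ft_force: [2.2, 5.3, -2.1]
grip_width: 0.0161
grip_force: 30.0
```

```bash
cat > circ.py <<'E'
import sys,numpy as np
# args: Cx Cy axisx axisy startdeg(world) stepdeg n
cx,cy,ax,ay,a0,st,n=map(float,sys.argv[1:8])
th=np.arctan2(.980,.198)*2  # tool x angle for a 180deg turn about (.198,.98)
tx=np.array([np.cos(th),np.sin(th)]);ty=np.array([np.sin(th),-np.cos(th)])
rows=[]
for k in range(1,int(n)+1):
    a=np.radians(a0-st*k);p=np.array([ax+.035*np.cos(a),ay+.035*np.sin(a)]);d=p-[cx,cy]
    r=np.round([d@tx*10,d@ty*10],2);rows.append(f"{r[0]} {r[1]} 0 0 0 0 0")
print("; ".join(rows));print("C",np.array([cx,cy])+r[0]/10*tx+r[1]/10*ty,"a",a0-st*n)
E
python3 circ.py .5895 .2027 .569 .1763 53 12 12
```

```text
-0.07 -0.01 0 0 0 0 0; -0.13 -0.05 0 0 0 0 0; -0.18 -0.1 0 0 0 0 0; -0.22 -0.16 0 0 0 0 0; -0.25 -0.23 0 0 0 0 0; -0.26 -0.3 0 0 0 0 0; -0.26 -0.37 0 0 0 0 0; -0.24 -0.44 0 0 0 0 0; -0.21 -0.51 0 0 0 0 0; -0.16 -0.57 0 0 0 0 0; -0.11 -0.61 0 0 0 0 0; -0.04 -0.65 0 0 0 0 0
C [0.56795105 0.1412456 ] a -91.0
```

>>> move_arm(moves="-0.07 -0.01 0 0 0 0 0; -0.13 -0.05 0 0 0 0 0; -0.18 -0.1 0 0 0 0 0; -0.22 -0.16 0 0 0 0 0; -0.25 -0.23 0 0 0 0 0; -0.26 -0.3 0 0 0 0 0; -0.26 -0.3 0 0 0 0 0")

```text
time: 4.35
position: [0.6043, 0.1645, 0.1077]
tool_rot: [0.198, 0.98, 0.001, 0.003]
ft_force: [5.4, -0.8, -4.1]
grip_width: 0.0159
grip_force: 30.0
```

```bash
python3 circ.py .6019 .1651 .569 .1763 -19 12 12
```

```text
0.0 -0.07 0 0 0 0 0; 0.02 -0.15 0 0 0 0 0; 0.05 -0.21 0 0 0 0 0; 0.1 -0.27 0 0 0 0 0; 0.15 -0.32 0 0 0 0 0; 0.22 -0.35 0 0 0 0 0; 0.29 -0.37 0 0 0 0 0; 0.36 -0.37 0 0 0 0 0; 0.43 -0.36 0 0 0 0 0; 0.5 -0.34 0 0 0 0 0; 0.56 -0.3 0 0 0 0 0; 0.62 -0.25 0 0 0 0 0
C [0.53505738 0.16613147] a -163.0
```

```bash
python3 circ.py .6019 .1650 .571 .1765 -19 14 12
```

```text
-0.02 -0.08 0 0 0 0 0; 0.01 -0.16 0 0 0 0 0; 0.05 -0.23 0 0 0 0 0; 0.11 -0.29 0 0 0 0 0; 0.19 -0.33 0 0 0 0 0; 0.27 -0.36 0 0 0 0 0; 0.35 -0.36 0 0 0 0 0; 0.44 -0.35 0 0 0 0 0; 0.52 -0.31 0 0 0 0 0; 0.58 -0.26 0 0 0 0 0; 0.63 -0.19 0 0 0 0 0; 0.67 -0.11 0 0 0 0 0
C [0.53588485 0.18087449] a -187.0
```

>>> move_arm(moves="-0.02 -0.08 0 0 0 0 0; 0.01 -0.16 0 0 0 0 0; 0.05 -0.23 0 0 0 0 0; 0.11 -0.29 0 0 0 0 0; 0.19 -0.33 0 0 0 0 0; 0.27 -0.36 0 0 0 0 0; 0.35 -0.36 0 0 0 0 0; 0.44 -0.35 0 0 0 0 0; 0.52 -0.31 0 0 0 0 0; 0.58 -0.26 0 0 0 0 0; 0.63 -0.19 0 0 0 0 0; 0.67 -0.11 0 0 0 0 0")

```text
time: 5.55
position: [0.5365, 0.1806, 0.1076]
tool_rot: [0.197, 0.98, -0.001, 0.002]
ft_force: [8.2, -5.3, -6.9]
grip_width: 0.0162
grip_force: 30.0
```

```bash
python3 circ.py .5359 .1809 .571 .1765 -187 17 12
```

```text
0.01 0.1 0 0 0 0 0; -0.01 0.2 0 0 0 0 0; -0.05 0.3 0 0 0 0 0; -0.13 0.37 0 0 0 0 0; -0.22 0.42 0 0 0 0 0; -0.32 0.44 0 0 0 0 0; -0.42 0.44 0 0 0 0 0; -0.52 0.4 0 0 0 0 0; -0.6 0.33 0 0 0 0 0; -0.66 0.25 0 0 0 0 0; -0.69 0.15 0 0 0 0 0; -0.69 0.05 0 0 0 0 0
C [0.60142887 0.15871968] a -391.0
```

>>> move_arm(moves="0.01 0.1 0 0 0 0 0; -0.01 0.2 0 0 0 0 0; -0.05 0.3 0 0 0 0 0; -0.13 0.37 0 0 0 0 0; -0.22 0.42 0 0 0 0 0; -0.32 0.44 0 0 0 0 0; -0.42 0.44 0 0 0 0 0; -0.52 0.4 0 0 0 0 0; -0.6 0.33 0 0 0 0 0; -0.66 0.25 0 0 0 0 0; -0.69 0.15 0 0 0 0 0; -0.69 0.05 0 0 0 0 0")

```text
time: 6.75
position: [0.6019, 0.1581, 0.1075]
tool_rot: [0.198, 0.98, 0.001, 0.001]
ft_force: [-1.3, 5.5, 0.6]
grip_width: 0.0162
grip_force: 30.0
```

```bash
python3 circ.py .6014 .1587 .5715 .1765 -391 16 12
```

```text
0.03 -0.1 0 0 0 0 0; 0.08 -0.18 0 0 0 0 0; 0.15 -0.24 0 0 0 0 0; 0.24 -0.29 0 0 0 0 0; 0.33 -0.3 0 0 0 0 0; 0.43 -0.29 0 0 0 0 0; 0.52 -0.25 0 0 0 0 0; 0.6 -0.19 0 0 0 0 0; 0.65 -0.12 0 0 0 0 0; 0.69 -0.02 0 0 0 0 0; 0.69 0.07 0 0 0 0 0; 0.67 0.17 0 0 0 0 0
C [0.54625539 0.2003782 ] a -583.0
```

>>> move_arm(moves="0.03 -0.1 0 0 0 0 0; 0.08 -0.18 0 0 0 0 0; 0.15 -0.24 0 0 0 0 0; 0.24 -0.29 0 0 0 0 0; 0.33 -0.3 0 0 0 0 0; 0.43 -0.29 0 0 0 0 0; 0.52 -0.25 0 0 0 0 0; 0.6 -0.19 0 0 0 0 0; 0.65 -0.12 0 0 0 0 0; 0.69 -0.02 0 0 0 0 0; 0.69 0.07 0 0 0 0 0; 0.67 0.17 0 0 0 0 0")

```text
time: 7.95
position: [0.5456, 0.1998, 0.1075]
tool_rot: [0.196, 0.981, -0.002, -0.0]
ft_force: [4.1, -9.1, -2.8]
grip_width: 0.0161
grip_force: 30.0
```

```bash
python3 circ.py .5463 .2004 .5715 .1765 -583 9 6
```

```text
-0.02 0.05 0 0 0 0 0; -0.05 0.09 0 0 0 0 0; -0.09 0.13 0 0 0 0 0; -0.13 0.17 0 0 0 0 0; -0.18 0.2 0 0 0 0 0; -0.23 0.21 0 0 0 0 0
C [0.57564881 0.2108234 ] a -637.0
```

>>> move_arm(moves="-0.02 0.05 0 0 0 0 0; -0.05 0.09 0 0 0 0 0; -0.09 0.13 0 0 0 0 0; -0.13 0.17 0 0 0 0 0; -0.18 0.2 0 0 0 0 0; -0.23 0.21 0 0 0 0 0; -0.23 0.21 0 0 0 0 0; -0.23 0.21 0 0 0 0 0; -0.23 0.21 0 0 0 0 0")

```text
time: 8.85
position: [0.5696, 0.2109, 0.1074]
tool_rot: [0.197, 0.98, -0.002, -0.006]
ft_force: [-6.2, -2.9, 4.6]
grip_width: 0.0165
grip_force: 30.0
```

>>> move_arm(moves="0 0 0 0 0 0 0.7; 0 0 0 0 0 0 0.7; 0 0 0 0 0 0 0.7; 0 0 0 0 0 0 0.7; 0 0 0 0 0 0 0.7; 0 0 -0.4 0 0 0 1; 0 0 -0.8 0 0 0 1; 0 0 -1 0 0 0 1; 0 0 -1 0 0 0 1")

```text
time: 9.75
position: [0.5779, 0.2113, 0.2113]
tool_rot: [0.198, 0.98, 0.002, 0.004]
ft_force: [0.3, 0.3, 0.0]
grip_width: 0.0799
grip_force: 0.0
```

>>> move_arm(moves="0.02 -0.45 0 0 0 0.1 1; 0.04 -0.9 0 0 0 0.2 1; 0.04 -0.95 0 0 0 0.3 1; 0.04 -0.95 0 0 0 0.4 1; 0.04 -0.95 0 0 0 0.4 1")

```text
time: 10.25
position: [0.5341, 0.1242, 0.2064]
tool_rot: [0.492, 0.871, -0.001, -0.001]
ft_force: [0.4, -0.9, -0.6]
grip_width: 0.0868
grip_force: 0.0
```

```bash
python3 - <<'E'
from rig import robot
import cv2,pickle
o=robot.get_obs();print({k:o[k] for k in("time","position","tool_rot","ft_force","grip_width","q")})
c=robot.camera("wrist");t=robot.camera("top");pickle.dump((c,t),open("w2.pkl","wb"))
cv2.imwrite("pics/w3.png",c["image"][:,:,::-1]);cv2.imwrite("pics/t3.png",cv2.resize(t["image"][140:290,215:415,::-1],None,fx=4,fy=4,interpolation=cv2.INTER_CUBIC))
E
```

```text
{'time': 10.25, 'position': array([0.53405489, 0.12420465, 0.20636056]), 'tool_rot': array([ 4.91911732e-01,  8.70644205e-01, -5.60255565e-04, -1.09648098e-03]), 'ft_force': array([ 0.41655564, -0.86026088, -0.5787809 ]), 'grip_width': 0.08679251014475436, 'q': array([ 2.45673673e-02,  4.60511278e-01,  1.65343515e+00,  1.90805531e-04,
        1.03010344e+00, -5.17758199e-01])}
```

View pics/w3.png

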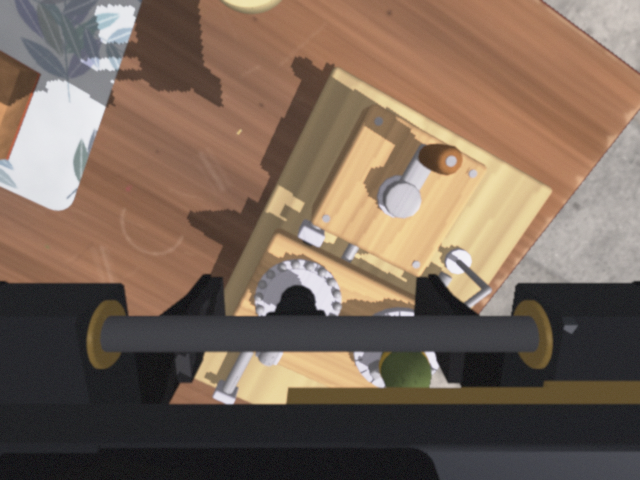

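```bash
python3 - <<'E'
import pickle
from h import *
c,t=pickle.load(open("w2.pkl","rb"));K,E=c["intrinsics"],c["extrinsics"]
for n,u,v,z in[("hub",400,196,.092),("handle",452,160,.133),("tl",313,222,.07),("t",375,105,.07),("r",485,165,.07),("b",430,280,.07),("knobdisc",297,300,.056)]:print(n,ray(K,E,u,v,z))
E
```

```text
hub [0.56741601 0.17625912 0.092     ]
handle [0.57022132 0.2104588  0.133     ]
tl [0.52753909 0.1243176  0.07      ]
t [0.52150604 0.22001661 0.07      ]
r [0.61384859 0.22675013 0.07      ]
b [0.63208401 0.1317033  0.07      ]
knobdisc [0.55238326 0.05558001 0.056     ]
```

View pics/t3.png

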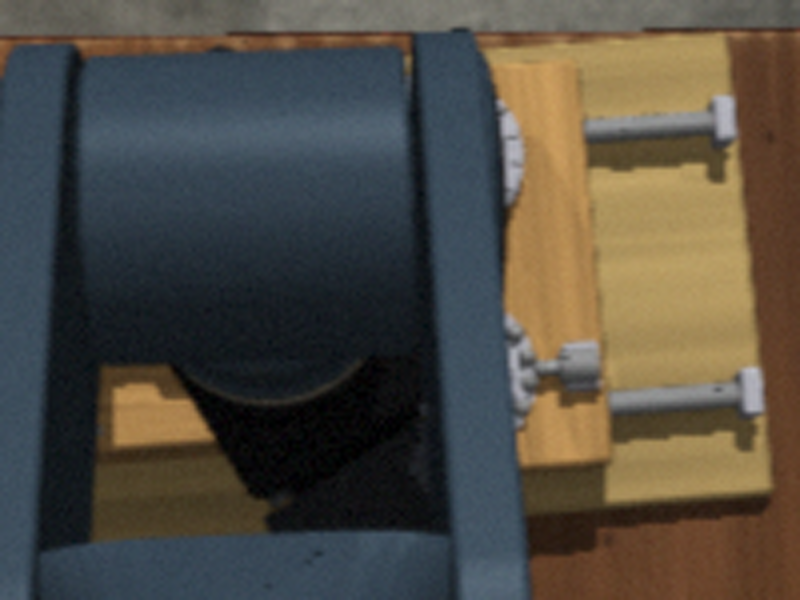

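>>> move_arm(moves="-0.35 -0.1 0 0 0 0.09 1; -0.7 -0.19 0 0 0 0.18 1; -0.7 -0.19 0 0 0 0.27 1; -0.7 -0.19 0 0 0 0.36 1; -0.7 -0.19 0 0 0 0.45 1; -0.7 -0.19 0 0 0 0.54 1; -0.7 -0.19 0 0 0 0.63 1; -0.7 -0.19 0 0 0 0.72 1; -0.7 -0.19 0 0 0 0.81 1; -0.7 -0.19 0 0 0 0.9 1; -0.7 -0.19 0 0 0 0.97 1; -0.7 -0.19 0 0 0 0.97 1")

```text
time: 11.55
position: [0.5548, 0.0555, 0.207]
tool_rot: [0.956, 0.293, -0.0, -0.0]
ft_force: [0.6, 0.3, -0.3]
grip_width: 0.0872
grip_force: 0.0
```

```bash
python3 - <<'E'
from rig import robot
import cv2,pickle
from h import *
o=robot.get_obs();print({k:o[k] for k in("time","position","tool_rot","q")})
r=R.from_quat(o["tool_rot"]).as_matrix();print(r.round(3),np.degrees(np.arctan2(r[1,1],r[0,1])))
c=robot.camera("wrist");cv2.imwrite("pics/w4.png",c["image"][:,:,::-1])
K,E=c["intrinsics"],c["extrinsics"]
print(proj(K,E,(.5535,.0545,.121)))
E
```

```text
{'time': 11.55, 'position': array([0.55482185, 0.05548056, 0.20700334]), 'tool_rot': array([ 9.56087890e-01,  2.93079775e-01, -4.05938051e-04, -1.64837075e-04]), 'q': array([-1.00738628e-01,  4.70810508e-01,  1.63104686e+00, -1.26569230e-05,
        1.04061147e+00,  8.75171085e-01])}
[[ 0.828  0.56  -0.001]
 [ 0.56  -0.828  0.   ]
 [-0.001 -0.001 -1.   ]] -55.915151524489545
[317.77357523 248.55854459]
```

View pics/w4.png

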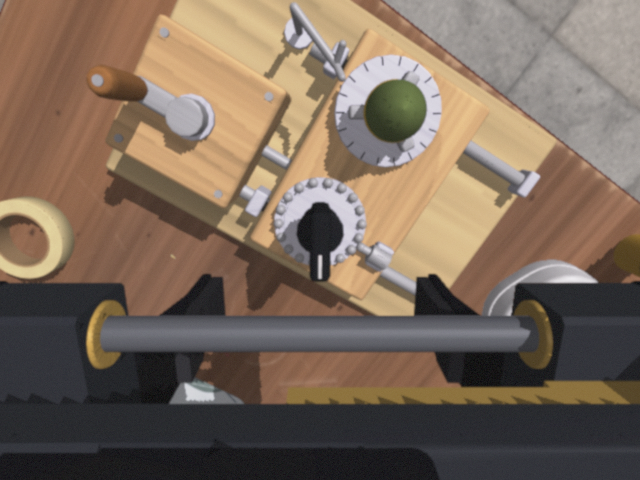

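>>> move_arm(moves="-0.01 0 0.45 0 0 0 1; -0.01 0 0.85 0 0 0 1; -0.01 0 0.85 0 0 0 1")

```text
time: 11.9
position: [0.5499, 0.055, 0.1178]
tool_rot: [0.956, 0.293, -0.006, -0.002]
ft_force: [-1.0, 1.1, -0.9]
grip_width: 0.0868
grip_force: 0.0
```

>>> move_arm(moves="0 0 0.13 0 0 0 1; 0 0 0.26 0 0 0 1; 0 0 0.26 0 0 0 0; 0 0 0.26 0 0 0 0; 0 0 0.26 0 0 0 0; 0 0 0.26 0 0 0 0; 0 0 0.26 0 0 0 0; 0 0 0.26 0 0 0 0; 0 0 0.26 0 0 0 0; 0 0 0.26 0 0 0 0; 0 0 0.26 0 0 0 0; 0 0 0.26 0 0 0 0", squeeze=40)

```text
time: 13.1
position: [0.5541, 0.0545, 0.0965]
tool_rot: [0.957, 0.292, -0.0, -0.0]
ft_force: [0.1, -0.1, -0.3]
grip_width: 0.0152
grip_force: 0.0
```

>>> move_arm(moves="0 0 0 0 0 0 0; 0 0 0 0 0 0 0; 0 0 0 0 0 0 0; 0 0 0 0 0 0 0")

```text
time: 13.5
position: [0.554, 0.0545, 0.0965]
tool_rot: [0.957, 0.292, -0.0, -0.0]
ft_force: [-0.3, 0.2, -0.1]
grip_width: 0.0137
grip_force: 40.0
```

```bash
cat > st.py <<'E'
from rig import robot
from h import *
o=robot.get_obs();r=R.from_quat(o["tool_rot"]).as_matrix()
print(o["time"],o["position"].round(4),"yaw",np.degrees(np.arctan2(r[1,1],r[0,1])).round(2),"F",o["ft_force"].round(1),"M",o["moment"].round(3),"w",o["grip_width"],"gf",o["grip_force"],"q6",o["q"][5],"tau6",o["joint_torque"][5])
E
python3 st.py
```

```text
13.5 [0.554  0.0545 0.0965] yaw -56.1 F [-0.3  0.2 -0.1] M [ 0.008  0.173 -0.122] w 0.01365552063426703 gf 39.99731082469225 q6 0.8764019217635373 tau6 -0.11549727525562048
```

>>> move_arm(moves="0 0 0 0 0 0 0; 0 0 0 0 0 0 0; 0 0 0 0 0 0 0", squeeze=60)

```text
time: 13.8
position: [0.554, 0.0545, 0.0965]
tool_rot: [0.957, 0.292, -0.0, -0.0]
ft_force: [-0.2, 0.6, -0.6]
grip_width: 0.0135
grip_force: 60.0
```

```bash
python3 st.py
```

```text
13.8 [0.554  0.0545 0.0965] yaw -56.1 F [-0.2  0.6 -0.6] M [ 0.023  0.188 -0.082] w 0.013527534148915069 gf 59.99726336449385 q6 0.8763011630555267 tau6 -0.12113569770008326
```

>>> move_arm(moves="0 0 0 0 0 0.025 0; 0 0 0 0 0 0.05 0; 0 0 0 0 0 0.05 0")

```text
time: 14.1
position: [0.554, 0.0545, 0.0965]
tool_rot: [0.967, 0.255, -0.0, 0.0]
ft_force: [-0.4, 0.7, -0.1]
grip_width: 0.0138
grip_force: 60.1
```

```bash
python3 st.py
```

```text
14.1 [0.554  0.0545 0.0965] yaw -60.49 F [-0.4  0.7 -0.1] M [0.06  0.115 0.331] w 0.013777737043863487 gf 60.06380293518305 q6 0.9537016746749811 tau6 0.4332775343209505
```

>>> move_arm(moves="0 0 0 0 0 0.025 0; 0 0 0 0 0 0.05 0; 0 0 0 0 0 0.05 0")

```text
time: 14.4
position: [0.554, 0.0545, 0.0965]
tool_rot: [0.976, 0.216, -0.0, 0.0]
ft_force: [0.5, 1.0, 0.2]
grip_width: 0.014
grip_force: 60.1
```

```bash
python3 st.py
```

```text
14.4 [0.554  0.0545 0.0965] yaw -65.0 F [0.5 1.  0.2] M [0.127 0.145 0.329] w 0.013978939844469003 gf 60.05448427051306 q6 1.032128865918696 tau6 0.4131666384637356
```

>>> move_arm(moves="0 0 0 0 0 0.025 0; 0 0 0 0 0 0.05 0; 0 0 0 0 0 0.05 0")

```text
time: 14.7
position: [0.554, 0.0545, 0.0965]
tool_rot: [0.984, 0.178, -0.0, -0.0]
ft_force: [-0.1, 0.9, -0.1]
grip_width: 0.0138
grip_force: 60.0
```

```bash
python3 st.py
```

```text
14.7 [0.554  0.0545 0.0965] yaw -69.52 F [-0.1  0.9 -0.1] M [0.061 0.153 0.18 ] w 0.013819645273693646 gf 60.029692417010665 q6 1.1106356070656174 tau6 0.32765605486929417
```

>>> move_arm(moves="0 0 0 0 0 0.025 0; 0 0 0 0 0 0.05 0; 0 0 0 0 0 0.05 0")

```text
time: 15.0
position: [0.554, 0.0545, 0.0965]
tool_rot: [0.99, 0.139, -0.0, -0.0]
ft_force: [-0.8, 1.0, -1.1]
grip_width: 0.0132
grip_force: 60.0
```

```bash
python3 st.py
```

```text
15.0 [0.554  0.0545 0.0965] yaw -74.03 F [-0.8  1.  -1.1] M [0.072 0.188 0.159] w 0.013174549427493461 gf 60.00840475782752 q6 1.1891195015919307 tau6 0.23914975114166737
```

>>> move_arm(moves="0 0 0 0 0 0.02 0; 0 0 0 0 0 0.02 0")

```text
time: 15.2
position: [0.5541, 0.0544, 0.0965]
tool_rot: [0.992, 0.124, -0.0, 0.0]
ft_force: [-1.3, 0.4, -0.6]
grip_width: 0.0136
grip_force: 60.1
```

```bash
python3 st.py
```

```text
15.2 [0.5541 0.0544 0.0965] yaw -75.78 F [-1.3  0.4 -0.6] M [0.097 0.196 0.371] w 0.013582370945154982 gf 60.06004027090967 q6 1.2199109739104912 tau6 0.40970935486257076
```

>>> move_arm(moves="0 0 0 0 0 0.02 0; 0 0 0 0 0 0.02 0")

```text
time: 15.4
position: [0.5541, 0.0545, 0.0965]
tool_rot: [0.994, 0.108, -0.0, 0.0]
ft_force: [-1.4, 0.7, -0.9]
grip_width: 0.0133
grip_force: 60.1
```

```bash
python3 st.py
```

```text
15.4 [0.5541 0.0545 0.0965] yaw -77.58 F [-1.4  0.7 -0.9] M [0.101 0.193 0.339] w 0.013288548574148119 gf 60.06489347666502 q6 1.2514550570462537 tau6 0.4218929260969162
```

>>> move_arm(moves="0 0 0 0 0 0.02 0; 0 0 0 0 0 0.02 0")

```text
time: 15.6
position: [0.5541, 0.0545, 0.0965]
tool_rot: [0.996, 0.093, -0.0, 0.0]
ft_force: [-0.0, 0.9, -0.2]
grip_width: 0.0135
grip_force: 60.1
```

```bash
python3 st.py
```

```text
15.6 [0.5541 0.0545 0.0965] yaw -79.36 F [-0.   0.9 -0.2] M [0.083 0.238 0.433] w 0.013526657863864585 gf 60.11651658453047 q6 1.2826646008267015 tau6 0.5271665006875992
```

>>> move_arm(moves="0 0 0 0 0 0.02 0; 0 0 0 0 0 0.02 0")

```text
time: 15.8
position: [0.554, 0.0545, 0.0965]
tool_rot: [0.997, 0.077, -0.0, 0.0]
ft_force: [0.1, 0.4, -1.0]
grip_width: 0.0139
grip_force: 60.1
```

```bash
python3 st.py
```

```text
15.8 [0.554  0.0545 0.0965] yaw -81.19 F [ 0.1  0.4 -1. ] M [0.119 0.194 0.321] w 0.013925761197862702 gf 60.079411240294576 q6 1.3145249252036937 tau6 0.42952124029397964
```

>>> move_arm(moves="0 0 0 0 0 0.02 0; 0 0 0 0 0 0.02 0")

```text
time: 16.0
position: [0.554, 0.0545, 0.0965]
tool_rot: [0.998, 0.061, -0.0, -0.0]
ft_force: [-0.1, 1.1, 0.0]
grip_width: 0.0136
grip_force: 60.1
```

```bash
python3 st.py
```

```text
16.0 [0.554  0.0545 0.0965] yaw -83.02 F [-0.1  1.1  0. ] M [0.077 0.205 0.305] w 0.013645538224738508 gf 60.06278704851866 q6 1.3462126632606426 tau6 0.4004490841180086
```

>>> move_arm(moves="0 0 0 0 0 0.025 0; 0 0 0 0 0 0.05 0; 0 0 0 0 0 0.05 0")

```text
time: 16.3
position: [0.5541, 0.0545, 0.0965]
tool_rot: [1.0, 0.022, -0.0, -0.0]
ft_force: [0.1, 0.5, -1.2]
grip_width: 0.0138
grip_force: 60.1
```

```bash
python3 st.py
```

```text
16.3 [0.5541 0.0545 0.0965] yaw -87.53 F [ 0.1  0.5 -1.2] M [0.088 0.145 0.193] w 0.013824980018224957 gf 60.051237624138594 q6 1.4248894628376023 tau6 0.40361568331718445
```

>>> move_arm(moves="0 0 0 0 0 0.025 0; 0 0 0 0 0 0.05 0; 0 0 0 0 0 0.05 0")

```text
time: 16.6
position: [0.554, 0.0544, 0.0965]
tool_rot: [1.0, -0.018, -0.0, -0.0]
ft_force: [-0.6, 0.9, 0.0]
grip_width: 0.0137
grip_force: 60.0
```

```bash
python3 st.py
```

```text
16.6 [0.554  0.0544 0.0965] yaw -92.04 F [-0.6  0.9  0. ] M [0.085 0.22  0.15 ] w 0.013696737311300824 gf 60.018099853768945 q6 1.503443443377261 tau6 0.28026407584547997
```

>>> move_arm(moves="0 0 0 0 0 0.015 0; 0 0 0 0 0 0.015 0")

```text
time: 16.8
position: [0.554, 0.0545, 0.0965]
tool_rot: [1.0, -0.03, -0.0, -0.0]
ft_force: [-1.0, 0.5, -0.8]
grip_width: 0.014
grip_force: 60.0
```

```bash
python3 st.py
```

```text
16.8 [0.554  0.0545 0.0965] yaw -93.44 F [-1.   0.5 -0.8] M [0.073 0.251 0.227] w 0.01399987269898054 gf 60.02329031936824 q6 1.527975582382763 tau6 0.25186979211866856
```

>>> move_arm(moves="0 0 0 0 0 0.015 0; 0 0 0 0 0 0.015 0")

```text
time: 17.0
position: [0.554, 0.0544, 0.0965]
tool_rot: [0.999, -0.042, -0.0, 0.0]
ft_force: [0.1, 0.4, -0.6]
grip_width: 0.0137
grip_force: 60.0
```

```bash
python3 st.py
```

```text
17.0 [0.554  0.0544 0.0965] yaw -94.82 F [ 0.1  0.4 -0.6] M [0.04  0.276 0.239] w 0.013664948665197227 gf 60.03662765957415 q6 1.5521720310344334 tau6 0.308065228164196
```

>>> move_arm(moves="0 0 0 0 0 0.015 0; 0 0 0 0 0 0.015 0")

```text
time: 17.2
position: [0.554, 0.0544, 0.0965]
tool_rot: [0.999, -0.054, -0.0, 0.0]
ft_force: [-1.0, 0.2, -0.8]
grip_width: 0.0134
grip_force: 60.1
```

```bash
python3 st.py
```

```text
17.2 [0.554  0.0544 0.0965] yaw -96.16 F [-1.   0.2 -0.8] M [0.015 0.253 0.37 ] w 0.01339996865622439 gf 60.076722437515855 q6 1.5757264236699153 tau6 0.42551477439701557
```

>>> move_arm(moves="0 0 0 0 0 0.015 0; 0 0 0 0 0 0.015 0")

```text
time: 17.4
position: [0.5541, 0.0544, 0.0965]
tool_rot: [0.998, -0.066, -0.0, 0.0]
ft_force: [-0.2, 0.5, -0.5]
grip_width: 0.0137
grip_force: 60.1
```

```bash
python3 st.py
```

```text
17.4 [0.5541 0.0544 0.0965] yaw -97.52 F [-0.2  0.5 -0.5] M [0.057 0.286 0.328] w 0.01374198111813843 gf 60.07755300030112 q6 1.5994469024140536 tau6 0.42786531150341034
```

>>> move_arm(moves="0 0 0 0 0 0.025 0; 0 0 0 0 0 0.05 0; 0 0 0 0 0 0.075 0; 0 0 0 0 0 0.1 0; 0 0 0 0 0 0.1 0")

```text
time: 17.9
position: [0.554, 0.0544, 0.0965]
tool_rot: [0.99, -0.143, -0.0, 0.0]
ft_force: [-0.4, 0.6, -0.8]
grip_width: 0.0136
grip_force: 60.1
```

```bash
python3 st.py
```

```text
17.9 [0.554  0.0544 0.0965] yaw -106.5 F [-0.4  0.6 -0.8] M [0.052 0.278 0.316] w 0.013625165828043179 gf 60.05545285530388 q6 1.7560549762011113 tau6 0.4200683534145355
```

>>> move_arm(moves="0 0 0 0 0 0.025 0; 0 0 0 0 0 0.05 0; 0 0 0 0 0 0.05 0")

```text
time: 18.2
position: [0.554, 0.0544, 0.0965]
tool_rot: [0.983, -0.182, -0.0, 0.0]
ft_force: [-1.2, -0.2, -1.1]
grip_width: 0.0138
grip_force: 60.0
```

```bash
python3 st.py
```

```text
18.2 [0.554  0.0544 0.0965] yaw -110.97 F [-1.2 -0.2 -1.1] M [-0.04   0.264  0.269] w 0.013752019691490206 gf 60.039906995370984 q6 1.834028838586908 tau6 0.3657419700175524
```

>>> move_arm(moves="0 0 0 0 0 0.015 0; 0 0 0 0 0 0.015 0")

```text
time: 18.4
position: [0.554, 0.0544, 0.0965]
tool_rot: [0.981, -0.194, -0.0, 0.0]
ft_force: [-1.5, 0.8, -0.9]
grip_width: 0.0135
grip_force: 60.0
```

```bash
python3 st.py
```

```text
18.4 [0.554  0.0544 0.0965] yaw -112.36 F [-1.5  0.8 -0.9] M [-0.044  0.3    0.175] w 0.013477252129426109 gf 60.02499441616237 q6 1.8582620188781538 tau6 0.25743545964360237
```

>>> move_arm(moves="0 0 0 0 0 0.015 0; 0 0 0 0 0 0.015 0")

```text
time: 18.6
position: [0.554, 0.0544, 0.0965]
tool_rot: [0.979, -0.206, -0.0, 0.0]
ft_force: [-0.6, -0.1, -2.3]
grip_width: 0.0136
grip_force: 60.0
```

```bash
python3 st.py
```

```text
18.6 [0.554  0.0544 0.0965] yaw -113.73 F [-0.6 -0.1 -2.3] M [-0.033  0.352  0.178] w 0.0135851221724467 gf 60.02273926511407 q6 1.8822408241041209 tau6 0.25227421894669533
```

>>> move_arm(moves="0 0 0 0 0 0.015 0; 0 0 0 0 0 0.015 0")

```text
time: 18.8
position: [0.554, 0.0544, 0.0965]
tool_rot: [0.976, -0.217, -0.0, 0.0]
ft_force: [-0.6, -0.4, -0.3]
grip_width: 0.0136
grip_force: 60.1
```

```bash
python3 st.py
```

```text
18.8 [0.554  0.0544 0.0965] yaw -115.07 F [-0.6 -0.4 -0.3] M [-0.094  0.358  0.315] w 0.013555819100046787 gf 60.055686458945274 q6 1.9057507029146752 tau6 0.3699843306094408
```

>>> move_arm(moves="0 0 0 0 0 0.01 0; 0 0 0 0 0 0.01 0")

```text
time: 19.0
position: [0.554, 0.0544, 0.0965]
tool_rot: [0.974, -0.225, -0.0, 0.0]
ft_force: [-1.2, 0.1, -0.9]
grip_width: 0.0132
grip_force: 60.1
```

```bash
python3 st.py
```

```text
19.0 [0.554  0.0544 0.0965] yaw -115.95 F [-1.2  0.1 -0.9] M [-0.035  0.328  0.39 ] w 0.013242148154578534 gf 60.08767610415816 q6 1.921167818619339 tau6 0.4238086100667715
```

>>> move_arm(moves="0 0 0 0 0 0 0; 0 0 0 0 0 0 0; 0 0 0 0 0 0 0; 0 0 0 0 0 0 0; 0 0 0 0 0 0 0; 0 0 0 0 0 0 0")

```text
time: 19.6
position: [0.5541, 0.0544, 0.0965]
tool_rot: [0.974, -0.224, -0.0, 0.0]
ft_force: [-1.0, -0.6, -2.0]
grip_width: 0.0135
grip_force: 60.1
```

```bash
python3 st.py; python3 -c "
from rig import robot
print(robot.hand_in())"
```

```text
19.6 [0.5541 0.0544 0.0965] yaw -115.94 F [-1.  -0.6 -2. ] M [-0.105  0.431  0.421] w 0.013487188770971962 gf 60.08981821127236 q6 1.9208370506665675 tau6 0.375622333958745
the job is handed in; nothing more can be done
None
```

I handed the job in at 19.6 s: the crank is wound to its stop with the carriage home, and the gripper is still holding the knob at the third click (about 60° by feel); hand-in gave no verdict, and I never came near the jar or tape.

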